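# Show a latched tin to the camera side by side

### The arm

A 7-joint arm with a two-finger parallel gripper is mounted at the origin on the work surface. World frame = base frame: x ahead of the robot, y to its left, z up, the work surface at z = 0. Lengths are in m, angles in rad, forces in N, time in s.
With the tool pointing down it reaches from about 0.425 to 0.95 m from the base axis. Payload 4.7 kg.
Tool frame: the origin (TCP) lies midway between the tips of the shut fingers; the grasp point (between the pads) lies 19 mm behind it; z points along the fingers, y is the direction in which the jaws open and shut (so a half turn about z gives the same grasp; the last joint's range is limited). The gripper opens to 85 mm and grips with 20 to 120 N. Pads are 22 mm wide; open, the fingers measure 114 mm over their backs; the gripper's body (76 mm by 85 mm) begins 54 mm behind the grasp point. The pads swing forward as they close: fully open they stand 13 mm farther back than shut.
Start: joints at [-0.029, 0.469, -0.049, 1.532, 0.024, 1.141, -0.082], TCP at [0.675, 0, 0.231] pointing down, gripper open.
Joint ranges: [-2.59, 2.59], [-0.33, 1.99], [-1.39, 1.29], [0.1, 2.45], [-1.04, 4.18], [0.21, 1.99], [-2.66, 2.66]. Speed limits (rad/s): [2.57, 2.57, 3.14, 3.14, 3.14, 3.14, 3.14].

### API

Orientations are given as a rotation vector (axis times angle).
In Python, from bench import robot gives the robot as it stands.
- The arm moves only by the tool servo_tool, never from a script. Its arguments are lists of equal length, an entry for each row: "offset": the shift along the tool's x, y, z in mm, a list of three; "dr": the turn, a rotation vector about the tool's x, y, z in rad, a list of three; "hand": the closure in counts, from 0 (fully open) to 255 (shut). In form: {"offset": [[tx, ty, tz], ...], "dr": [[rx, ry, rz], ...], "hand": [hand, ...]}. A call has 1 to 10 rows; each row is the pose to reach, as a shift and turn from the pose commanded when the call began, along the tool's axes at that moment; what a row does not reach only later rows make up. A row lasts 1/12 s, in which the tool goes at most 41.7 mm and 7.16 degrees, less where a joint would pass 70% of its speed; a pose out of reach is approached as far as the arm can. A call with a gripper value outside its range is refused whole. The fingers move at their own pace and stop on an object; "grip_force" is the grip in N (left out, the last holds). Time passes only in rows, so rows that repeat a pose let the fingers close. It gives the time, the measured TCP pose, the force and the opening at its end, in the units of the state.
- robot.state(): the state, without advancing time (a new reading comes with each control period).
- robot.grab_frame(name): name is "scene" or "side" or "wrist"; returns (picture, depth): 480x640x3 uint8, red, green, blue; 480x640 float32, m along the optical axis (not along the pixel's ray), 0 where there is no reading.
- robot.calibration(name): a dict with "fx", "fy", "cx", "cy" (pixels), "extrinsics" (4x4, takes a point from world to camera coordinates). Camera axes: x right, y up, looking along -z (the intrinsics and any distortion apply to the point x, -y, -z); pixel columns grow to the right and rows downward; lengths in m; the calibration is good to about 2 mm. The wrist camera is an equidistant fisheye: a pixel r from the principal point sees the ray r / f radians off the axis. A picture is of the moment at which its call begins: read the wrist's pose just before it. calibration takes no time and is no camera call; for the wrist camera it gives the pose at the moment of the call.
- robot.finish_job(): hands the job in, once; it reports no verdict.
The state is a dict: "t": time; "qpos": joint angles; "qd": joint speeds; "tau": joint torques, N m; "eef_pos": TCP position; "tcp_rot": TCP orientation; "wrist_force": force on the tool from outside, world axes, zero at the start; "torque": the same for the moment, N m; "width": finger opening in m.
Only numpy, scipy, OpenCV 4.12 (cv2) and the standard library are available. Lean on these libraries where they do the work, as an engineer would, in place of code of your own. Each camera call takes 0.05 s, during which the arm holds its last target.

### The job

Pick up the square steel tin with the press-button latch and hold it upright and still a few centimetres (about 6) above the middle of the trivet, turning it to show the little camera first its latch side, then either of its plain sides, and last its hinge side, each squarely facing the lens for a full second. Then set it down upright in the middle of the trivet and let go only once it is standing there. Leave the look-alike square tin without a latch where it is.

Things in the scene. Friction and masses are not known exactly. Their poses are not given: they have to be found in the camera images.
- tin_handle (a point): Centre of the olive wood bar handle (44 long in x, 12 thick in y, 32 high) on the lid of the loose square steel tin to show, 0.15 to 0.31 kg. 96 mm above its underside, on its centre line. Tin 67 x 67 mm, lid top 80 mm, bar top 112 mm above the underside; lid stays shut. z up; dark latch plate with push button on the -x side (sticks out 20 mm), dark hinge knuckles on +x, +y and -y sides plain.
- trivet_top (a point): Centre of the top face of a round grey hard silicone trivet, 160 mm across, 10 mm thick, fixed on the table. z up; +x points towards the camera's stand, which is about 190 mm away.
- lens (a point): Centre of the front glass of the small grey camera on its stand, fixed, 105 mm above the table; the lens looks along -x over the trivet. Camera head 56 mm wide, 50 mm high, top 130 mm above the table, stand's foot 76 mm across.
- plain_tin_handle (a point): Centre of the wooden bar handle of the look-alike tin, same size, shape and steel as the tin to show but with no latch and no hinge; 96 mm above its underside, z up. To be left alone.
Not all that is in view belongs to the job. Leave any yellow look-alike of the part that bears tin_handle alone. Leave any purple look-alike of the part that bears lens alone.

How it is judged:
By the outcome, as a careful person would: the job done as asked, in the order asked, and still so for the second after the job is handed in, with the robot touching nothing.
It also fails if it takes over 54 s, if anything falls off the work surface, if the arm or the gripper's body presses on something with over 40 N, if the wrist force passes 120 N, or if a joint passes its speed limit or range.

## Working session

There is one attempt and no reset: what is moved stays moved. The work goes in short steps, Python scripts to look and compute and a tool call to move; the robot and the scene stay as the last step left them, time stands still between calls to the robot, and variables do not carry over. Pictures are saved under pics/ and viewed, and the job is handed in when it is done.

Besides the shell and the picture viewer there is one more tool, called after "Call:" as name(argument=value, ...), one argument or row to a line, values as JSON. servo_tool: Moves the arm, as the interface text tells. Its arguments: {"type":"object","properties":{"offset":{"type":"array","items":{"type":"array","items":{"type":"number"}}},"dr":{"type":"array","items":{"type":"array","items":{"type":"number"}}},"hand":{"type":"array","items":{"type":"number"}},"grip_force":{"type":"number"}},"required":["offset","dr","hand"]}

```bash
mkdir -p pics; ls; python3 - <<'E'
from bench import robot
import cv2,numpy as np
s=robot.state();print({k:np.round(v,3).tolist() for k,v in s.items()})
for n in ["scene","side","wrist"]:
    c=robot.calibration(n);print(n,{k:np.round(v,4).tolist() for k,v in c.items()})
    p,d=robot.grab_frame(n);cv2.imwrite(f"pics/{n}0.png",p[:,:,::-1]);np.savez(f"{n}0.npz",p=p,d=d,**{k:v for k,v in c.items()})
E
```

```text
pics
{'t': 0.0, 'qpos': [-0.029, 0.469, -0.049, 1.534, 0.024, 1.141, -0.082], 'qd': [-0.0, -0.001, -0.002, -0.0, -0.001, 0.0, -0.002], 'tau': [0.001, -51.032, -0.046, -23.772, 0.011, 0.007, 0.0], 'eef_pos': [0.674, 0.0, 0.23], 'tcp_rot': [-2.22, -2.221, 0.002], 'wrist_force': [0.258, 0.588, 0.043], 'torque': [-0.004, 0.031, -0.024], 'width': 0.086}
scene {'fx': 441.8404, 'fy': 441.8404, 'cx': 320.7424, 'cy': 243.5663, 'extrinsics': [[-0.6979, 0.7162, -0.0007, 0.4415], [-0.6109, -0.5948, 0.5225, 0.3655], [0.3738, 0.3651, 0.8526, -1.0624], [0.0, 0.0, 0.0, 1.0]]}
side {'fx': 610.8358, 'fy': 610.8358, 'cx': 317.1186, 'cy': 234.6752, 'extrinsics': [[-0.9782, -0.207, -0.0164, 0.641], [0.1466, -0.7445, 0.6513, -0.1337], [-0.147, 0.6347, 0.7586, -1.1517], [0.0, 0.0, 0.0, 1.0]]}
wrist {'fx': 371.6483, 'fy': 371.6483, 'cx': 320.1947, 'cy': 230.6351, 'extrinsics': [[1.0, 0.0006, -0.0024, -0.6737], [-0.0014, 0.9446, -0.3282, 0.0434], [0.0021, 0.3282, 0.9446, -0.3814], [0.0, 0.0, 0.0, 1.0]]}
```

View pics/scene0.png

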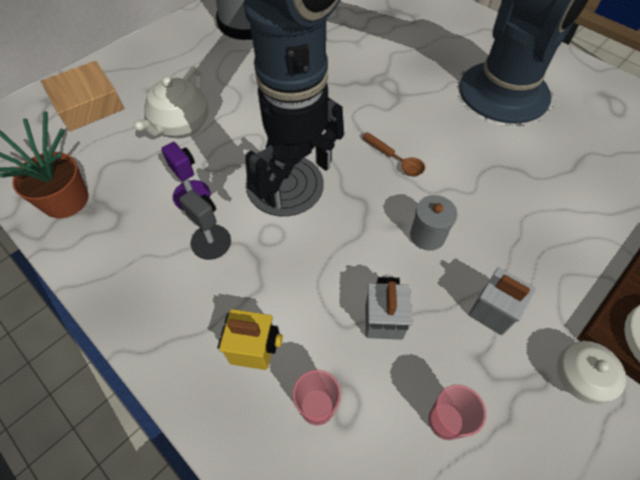

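View pics/side0.png

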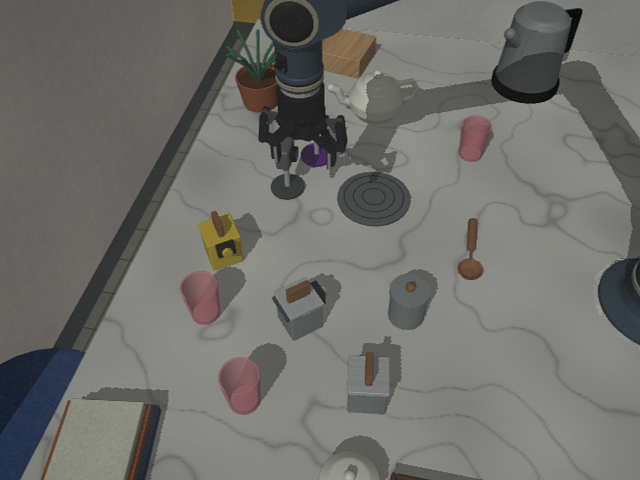

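View pics/wrist0.png

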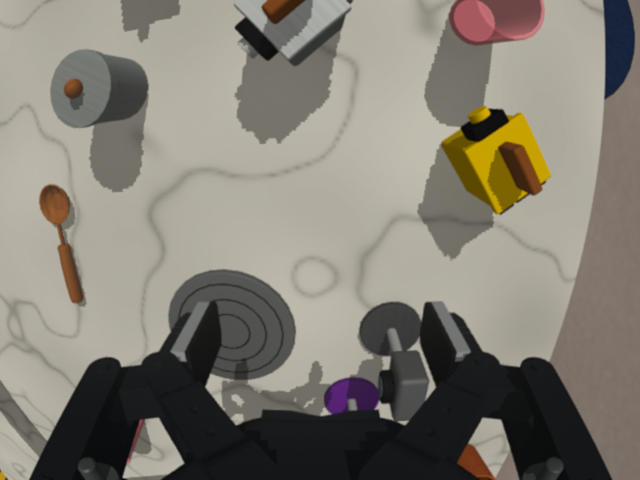

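```bash
cat > h.py <<'E'
import numpy as np,cv2
def cloud(f):
    z=np.load(f); d=z['d'];E=z['extrinsics'];v,u=np.mgrid[0:480,0:640]
    fx,cx,cy=float(z['fx']),float(z['cx']),float(z['cy'])
    X=np.stack([(u-cx)/fx*d,-(v-cy)/fx*d,-d],-1)
    W=(X-E[:3,3])@E[:3,:3]   # R^T (x-t)
    W[d<=0]=np.nan
    return z['p'],W
E
python3 - <<'E'
from h import *
for n in ["scene","side"]:
    p,W=cloud(n+"0.npz")
    boxes={"scene":{"tin":(355,265,425,345),"plain":(465,260,540,335),"trivet":(245,155,325,215),"cam":(180,185,235,262)},
     "side":{"tin":(268,272,332,340),"plain":(340,345,395,415),"trivet":(335,170,412,226),"cam":(265,135,308,200)}}[n]
    for k,(a,b,c,e) in boxes.items():
        w=W[b:e,a:c].reshape(-1,3); w=w[~np.isnan(w).any(1)]
        if k in("tin","plain"):
            for lo,hi in((.07,.09),(.1,.13)):
                q=w[(w[:,2]>lo)&(w[:,2]<hi)]
                r=cv2.minAreaRect((q[:,:2]*1000).astype(np.float32))
                print(n,k,lo,len(q),np.round(np.median(q,0),4),r)
        elif k=="trivet":
            q=w[(w[:,2]>.005)&(w[:,2]<.02)];print(n,k,len(q),np.round(q.min(0),4),np.round(q.max(0),4),np.median(q[:,2]))
        else:
            q=w[(w[:,2]>.075)&(w[:,2]<.14)];print(n,k,len(q),np.round(q.min(0),4),np.round(q.max(0),4))
    a,b,c,e=boxes["tin"]
    cr=cv2.resize(p[b-10:e+10,a-10:c+10],None,fx=5,fy=5,interpolation=cv2.INTER_CUBIC);cv2.imwrite(f"pics/{n}_tin.png",cr[:,:,::-1])
    a,b,c,e=boxes["cam"]
    cr=cv2.resize(p[b-20:e+20,a-20:c+20],None,fx=5,fy=5,interpolation=cv2.INTER_CUBIC);cv2.imwrite(f"pics/{n}_cam.png",cr[:,:,::-1])
A=cv2.imread("pics/scene_tin.png");B=cv2.imread("pics/side_tin.png");B=cv2.resize(B,(400,500));A=cv2.resize(A,(400,500))
cv2.imwrite("pics/tins.png",np.hstack([A,B]))
E
```

```text
scene tin 0.07 1759 [0.6569 0.1706 0.0791] ((647.4317016601562, 164.38888549804688), (92.88450622558594, 66.44482421875), 41.188812255859375)
scene tin 0.1 241 [0.6551 0.17   0.1106] ((652.8699340820312, 168.87744140625), (43.38850021362305, 12.197256088256836), 42.275596618652344)
scene plain 0.07 1313 [0.5197 0.2927 0.0793] ((508.25811767578125, 291.7170104980469), (69.25676727294922, 66.93852996826172), 8.025827407836914)
scene plain 0.1 305 [0.511  0.2919 0.1103] ((508.72393798828125, 291.4122009277344), (13.266740798950195, 43.137271881103516), 9.455192565917969)
scene trivet 2145 [ 0.4869 -0.2286  0.0051] [ 0.6453 -0.0892  0.0136] 0.009200516439916281
scene cam 965 [ 0.7333 -0.1959  0.0812] [ 0.7748 -0.1389  0.1325]
side tin 0.07 1226 [0.6465 0.1765 0.0816] ((646.22265625, 165.09524536132812), (92.90282440185547, 70.83045959472656), 40.47962188720703)
side tin 0.1 234 [0.6516 0.171  0.1121] ((652.2734375, 168.94615173339844), (44.07070541381836, 14.753698348999023), 43.93025207519531)
side plain 0.07 1440 [0.5058 0.2979 0.0819] ((508.16412353515625, 291.60003662109375), (66.39056396484375, 69.55571746826172), 7.5760016441345215)
side plain 0.1 221 [0.5073 0.2955 0.1132] ((507.6406555175781, 292.35546875), (11.37564468383789, 46.01184844970703), 8.684528350830078)
side trivet 3279 [ 0.4788 -0.2712  0.005 ] [ 0.6624 -0.0795  0.0193] 0.012556787487327787
side cam 480 [ 0.7307 -0.1954  0.0828] [ 0.7737 -0.1366  0.1377]
```

View pics/tins.png

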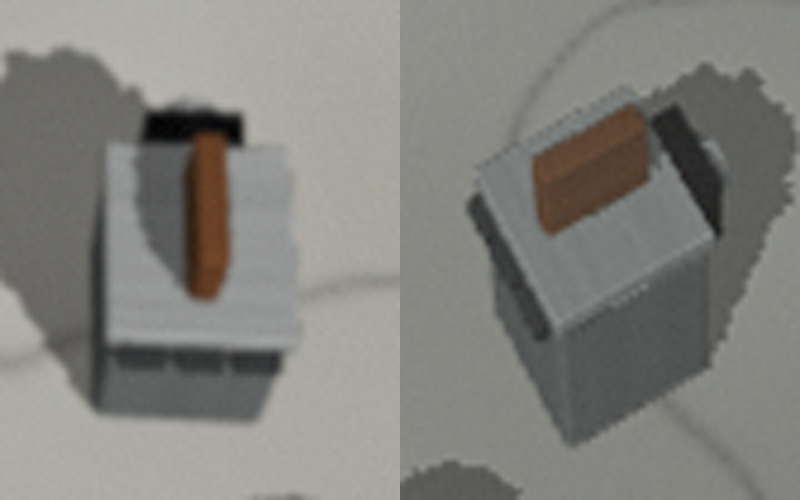

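View pics/scene_cam.png

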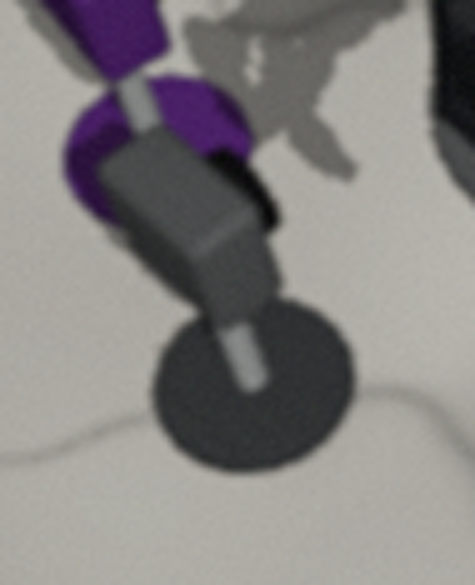

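```bash
python3 - <<'E'
from h import *
def ray_plane(n,px,h):
    z=np.load(n+"0.npz");E=z['extrinsics'];R=E[:3,:3];t=E[:3,3];C=-R.T@t
    px=np.array(px,float);f=float(z['fx']);x=px[:,0]-z['cx'];y=px[:,1]-z['cy']
    if n=="wrist":
        r=np.hypot(x,y);th=r/f;d=np.stack([np.sin(th)*x/r,-np.sin(th)*y/r,-np.cos(th)],1)
    else: d=np.stack([x/f,-y/f,-np.ones(len(x))],1)
    D=d@R; return (C+D*((h-C[2])/D[:,2])[:,None])[:,:2]
for n,seed in (("side",(375,197)),("wrist",(233,330)),("scene",(300,195))):
    p,_=cloud(n+"0.npz")
    g=cv2.cvtColor(p,cv2.COLOR_RGB2GRAY)
    m=((g<125)).astype(np.uint8); 
    if n=="side": b=(330,165,415,230)
    elif n=="wrist": b=(160,260,305,385)
    else: b=(240,150,330,220)
    mm=np.zeros_like(m);mm[b[1]:b[3],b[0]:b[2]]=m[b[1]:b[3],b[0]:b[2]]
    cs,_=cv2.findContours(mm,cv2.RETR_EXTERNAL,cv2.CHAIN_APPROX_NONE);c=max(cs,key=cv2.contourArea)[:,0,:]
    xy=ray_plane(n,c,.010)
    # robust: radius fixed .08
    from scipy.optimize import least_squares
    f=lambda q:np.hypot(*(xy-q[:2]).T)-q[2]
    s=least_squares(f,[.565,-.165,.08],loss="soft_l1",f_scale=.001);print(n,s.x.round(4),np.median(abs(f(s.x))).round(4),len(c))
for n,bx in (("scene",(180,185,235,262)),("side",(265,135,308,200))):
    p,W=cloud(n+"0.npz");a,b,c,e=bx;w=W[b:e,a:c].reshape(-1,3);pc=p[b:e,a:c].reshape(-1,3);k=~np.isnan(w).any(1)
    w=w[k]
    q=w[(w[:,2]>.12)&(w[:,2]<.145)];print(n,len(q),q[:,2].max(),cv2.minAreaRect((q[:,:2]*1000).astype(np.float32)))
    q=w[(w[:,2]>.075)];print(len(q),cv2.minAreaRect((q[:,:2]*1000).astype(np.float32)))
# feet: dark
for n,b in (("scene",(185,222,235,262)),("wrist",(352,300,425,358)),("side",(265,170,308,202))):
    p,_=cloud(n+"0.npz");g=cv2.cvtColor(p,cv2.COLOR_RGB2GRAY)
    mm=np.zeros_like(g);mm[b[1]:b[3],b[0]:b[2]]=(g<100)[b[1]:b[3],b[0]:b[2]]
    cs,_=cv2.findContours(mm,cv2.RETR_EXTERNAL,cv2.CHAIN_APPROX_NONE);c=max(cs,key=cv2.contourArea)[:,0,:]
    xy=ray_plane(n,c,.005)
    f=lambda q:np.hypot(*(xy-q[:2]).T)-.038
    s=least_squares(f,[.75,-.165],loss="soft_l1",f_scale=.001);print(n,"foot",s.x.round(4),np.median(abs(f(s.x))).round(4))
p=cv2.imread("pics/wrist0.png");cv2.imwrite("pics/wcam.png",cv2.resize(p[290:430,320:460],None,fx=4,fy=4,interpolation=cv2.INTER_CUBIC))
p=cv2.imread("pics/side0.png");cv2.imwrite("pics/scam.png",cv2.resize(p[120:210,255:345],None,fx=6,fy=6,interpolation=cv2.INTER_CUBIC))
E
```

```text
side [ 0.565  -0.17    0.0823] 0.0019 227
wrist [ 0.5593 -0.1717  0.0846] 0.0044 426
scene [ 0.5626 -0.1772  0.0895] 0.0072 313
scene 551 0.1324854646753985 ((754.3951416015625, -167.2792510986328), (57.213356018066406, 40.04212188720703), 89.11563873291016)
965 ((754.0757446289062, -167.39114379882812), (57.08681106567383, 41.399898529052734), 89.80809020996094)
side 242 0.13765657990381266 ((748.3641967773438, -167.10116577148438), (33.06525421142578, 56.255680084228516), 13.302290916442871)
910 ((734.3131103515625, -82.44647216796875), (69.23204803466797, 224.24871826171875), 19.598485946655273)
scene foot [ 0.7583 -0.1696] 0.0017
wrist foot [ 0.7627 -0.1721] 0.0043
side foot [ 0.7588 -0.1741] 0.0041
```

View pics/wcam.png

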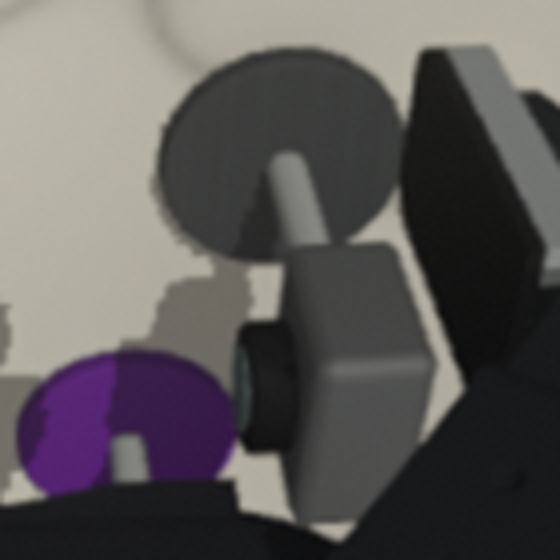

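Candidates in the scene view:
- Latched and hinged steel tin at (388,305), with a dark latch at (388,281) and hinge knuckles at (390,326).
- Plain tin at (503,300).
- Yellow look-alike at (250,338).
- Round canister at (433,222).

The close crop shows the latch and the knuckles on the one at (388,305), so I choose that. Its handle is at about (0.653, 0.169), with its +x at about 41.5°. The trivet is at about (0.565, -0.170). The grey camera is at about (0.755, -0.168), looking along -x.

Call:
servo_tool(
  offset=[
    [42, -5, 12],
    [84, -10, 25],
    [125, -16, 38],
    [169, -21.5, 50],
    [169, -21.5, 50],
    [169, -21.5, 50],
    [169, -21.5, 50],
    [169, -21.5, 50],
    [169, -21.5, 50],
  ],
  dr=[
    [0, 0, 0.12],
    [0, 0, 0.24],
    [0, 0, 0.36],
    [0, 0, 0.48],
    [0, 0, 0.6],
    [0, 0, 0.72],
    [0, 0, 0.846],
    [0, 0, 0.846],
    [0, 0, 0.846],
  ],
  hand=[60, 60, 60, 60, 60, 60, 60, 60, 60],
  grip_force=60,
)

```text
t: 0.9
eef_pos: [0.6533, 0.1691, 0.181]
tcp_rot: [2.935, 1.118, -0.001]
wrist_force: [-0.2, -0.1, 0.3]
width: 0.0652
```

```bash
cat > g.py <<'E'
from bench import robot
import cv2,numpy as np,sys
from scipy.spatial.transform import Rotation as R
tag=sys.argv[1]
for n in sys.argv[2:]:
    c=robot.calibration(n);p,d=robot.grab_frame(n);cv2.imwrite(f"pics/{n}{tag}.png",p[:,:,::-1]);np.savez(f"{n}{tag}.npz",p=p,d=d,**c)
s=robot.state();r=R.from_rotvec(s['tcp_rot']).as_matrix()
print(s['t'],s['eef_pos'],'psi',np.degrees(np.arctan2(r[1,1],r[0,1])),'z',r[:,2].round(4),s['width'],s['wrist_force'],'q',s['qpos'])
E
python3 g.py 1 scene wrist
```

```text
1.0 [0.65350625 0.16873914 0.18126574] psi -48.3613380435289 z [-1.e-04  0.e+00 -1.e+00] 0.0657409477289462 [ 0.97899376  0.56170707 -0.27697668] q [-0.38638406  0.5089064   0.10287907  1.59284982 -0.05803074  1.0429301
 -1.11127196]
```

View pics/wrist1.png

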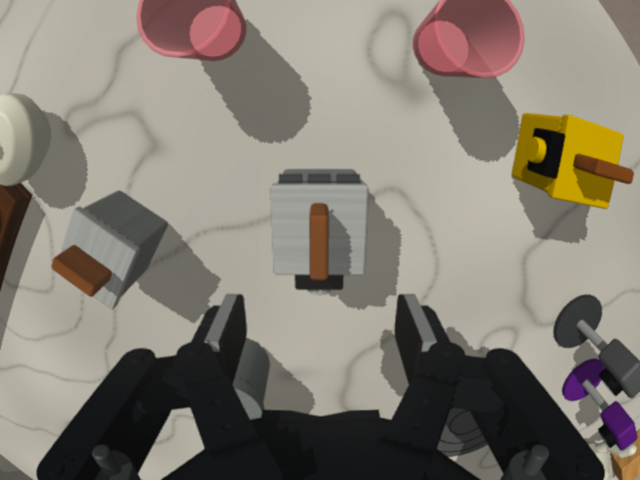

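View pics/scene1.png

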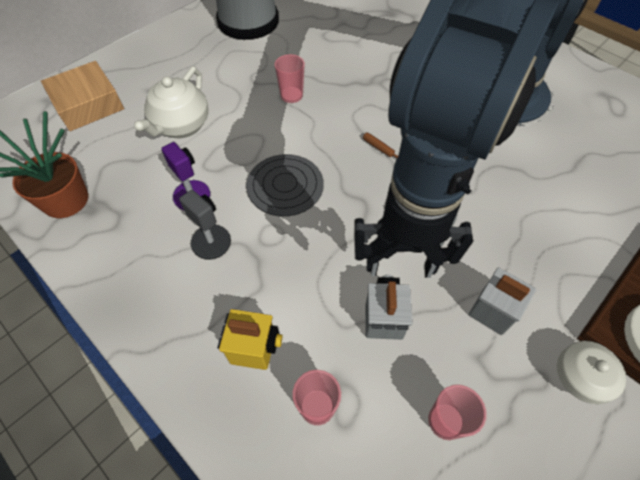

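```bash
python3 - <<'E'
from h import *
from scipy.optimize import least_squares
p,W=cloud("scene1.npz")
w=cloud("scene0.npz")[1][195:250,408:460].reshape(-1,3);w=w[~np.isnan(w).any(1)];q=w[w[:,2]>.03];print("can",q.min(0),q.max(0))
w=cloud("scene0.npz")[1][140:185,160:200].reshape(-1,3);w=w[~np.isnan(w).any(1)];q=w[w[:,2]>.03];print("purple",q.min(0),q.max(0))
z=np.load("scene1.npz");E=z['extrinsics'];R=E[:3,:3];C=-R.T@E[:3,3]
def rp(c,h):
    d=np.stack([(c[:,0]-z['cx'])/z['fx'],-(c[:,1]-z['cy'])/z['fx'],-np.ones(len(c))],1)@R
    return (C+d*((h-C[2])/d[:,2])[:,None])[:,:2]
g=cv2.cvtColor(p,cv2.COLOR_RGB2GRAY);mm=np.zeros_like(g);mm[152:218,243:326]=(g<118)[152:218,243:326]
c=max(cv2.findContours(mm,cv2.RETR_EXTERNAL,cv2.CHAIN_APPROX_NONE)[0],key=cv2.contourArea)[:,0,:].astype(float)
xy=rp(c,.010);f=lambda q:np.hypot(*(xy-q[:2]).T)-.08
s=least_squares(f,[.565,-.17],loss="soft_l1",f_scale=.001);print("trivet",s.x,np.median(abs(f(s.x))))
w=W[152:218,243:326].reshape(-1,3)
# camera head top plane
w=W[180:262,178:236].reshape(-1,3);w=w[~np.isnan(w).any(1)]
q=w[(w[:,2]>.122)];print(cv2.minAreaRect((q[:,:2]*1000).astype(np.float32)))
print("rear edge line", [ (y,q[abs(q[:,1]-y)<.004][:,0].max().round(4), q[abs(q[:,1]-y)<.004][:,0].min().round(4)) for y in (-.19,-.18,-.17,-.16,-.15,-.143)])
q=w[(w[:,2]>.09)&(w[:,2]<.12)];print("low",q.min(0),q.max(0))
cv2.imwrite("pics/cam1.png",cv2.resize(p[130:270,170:340],None,fx=4.5,fy=4.2,interpolation=cv2.INTER_CUBIC)[:,:,::-1])
E
```

```text
can [0.42544344 0.08106837 0.03000713] [0.49755509 0.15240727 0.10168064]
purple [ 0.69196975 -0.31098184  0.0413509 ] [ 0.73544093 -0.25369545  0.13197197]
trivet [ 0.56937991 -0.16621464] 0.0033278828062828225
((755.9143676757812, -166.56739807128906), (36.892051696777344, 56.079219818115234), 0.21142497658729553)
rear edge line [(-0.19, np.float64(0.7744), np.float64(0.7449)), (-0.18, np.float64(0.7741), np.float64(0.7455)), (-0.17, np.float64(0.7741), np.float64(0.7375)), (-0.16, np.float64(0.7742), np.float64(0.7452)), (-0.15, np.float64(0.7743), np.float64(0.7458)), (-0.143, np.float64(0.7735), np.float64(0.7455))]
low [ 0.73266142 -0.19130592  0.0900766 ] [ 0.77461048 -0.13890019  0.1199561 ]
```

View pics/cam1.png

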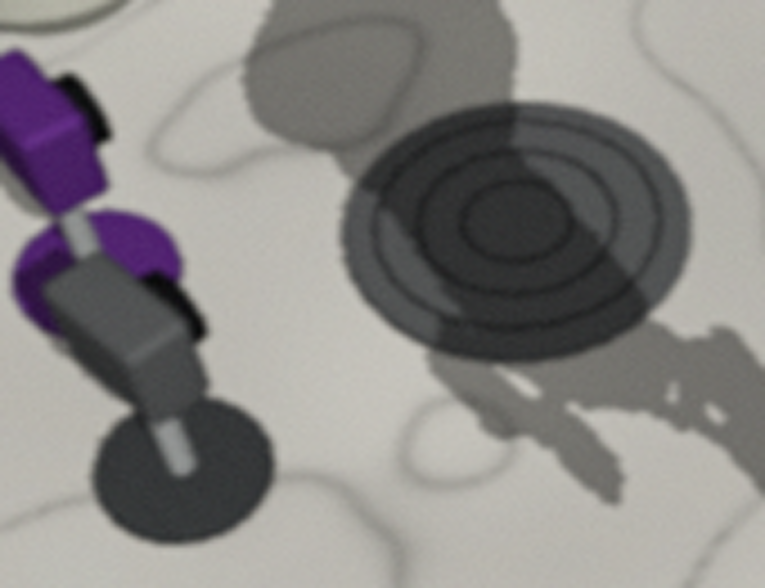

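```bash
python3 - <<'E'
from h import *
z=np.load("scene1.npz");E=z['extrinsics'];R=E[:3,:3];C=-R.T@E[:3,3]
for u,v in((284.7,182.6),(273.0,182.6),(296.7,182.6),(246,184),(323.6,183)):
    d=np.array([(u-z['cx'])/z['fx'],-(v-z['cy'])/z['fx'],-1])@R;print(C+d*((.01-C[2])/d[2]))
E
```

```text
[ 0.56606297 -0.16768397  0.01      ]
[ 0.58275357 -0.18482975  0.01      ]
[ 0.54894523 -0.15009939  0.01      ]
[ 0.62366901 -0.22161348  0.01      ]
[ 0.5113284  -0.10995535  0.01      ]
```

Call:
servo_tool(
  offset=[
    [0, 0, 35],
    [0, 0, 70],
    [0, 0, 85],
    [0, 0, 96],
    [0, 0, 96],
  ],
  dr=[
    [0, 0, 0],
    [0, 0, 0],
    [0, 0, 0],
    [0, 0, 0],
    [0, 0, 0],
  ],
  hand=[90, 100, 110, 110, 110],
)

```text
t: 1.42
eef_pos: [0.6521, 0.1683, 0.0828]
tcp_rot: [-2.937, -1.114, 0.007]
wrist_force: [-0.2, -0.5, -0.3]
width: 0.0483
```

```bash
python3 g.py 2 scene wrist
```

```text
1.5167 [0.65430251 0.16891393 0.08611645] psi -48.46205992517073 z [ 1.3e-03  5.0e-04 -1.0e+00] 0.048315923224716874 [-0.26929927 -0.12508302 -0.40693888] q [-0.3781236   0.60887258  0.09156357  1.66580523 -0.06869053  0.86863711
 -1.10443627]
```

View pics/wrist2.png

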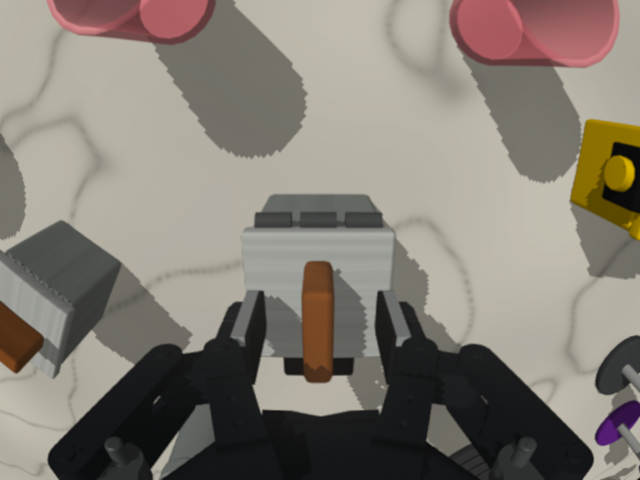

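The wrist view shows the bar at (318,320), centred between the pads (235–265 and 378–405) and aligned with them. Closing the gripper.

Call:
servo_tool(
  offset=[
    [0, 0, 0],
    [0, 0, 0],
    [0, 0, 0],
    [0, 0, 0],
    [0, 0, 0],
    [0, 0, 0],
    [0, 0, 0],
    [0, 0, 0],
  ],
  dr=[
    [0, 0, 0],
    [0, 0, 0],
    [0, 0, 0],
    [0, 0, 0],
    [0, 0, 0],
    [0, 0, 0],
    [0, 0, 0],
    [0, 0, 0],
  ],
  hand=[255, 255, 255, 255, 255, 255, 255, 255],
  grip_force=70,
)

```text
t: 2.18
eef_pos: [0.6543, 0.1694, 0.0867]
tcp_rot: [2.937, 1.114, 0.004]
wrist_force: [-0.3, 0.3, 7.1]
width: 0.0107
```

```bash
python3 g.py 3 scene wrist
```

```text
2.2833 [0.65431236 0.16934384 0.0867113 ] psi -48.45809462915808 z [ 2.1e-03  7.0e-04 -1.0e+00] 0.010483689285602293 [-1.05210899  0.76369003  6.47539783] q [-0.37900627  0.60799423  0.09189283  1.66581924 -0.06873901  0.86869202
 -1.1049471 ]
```

View pics/wrist3.png

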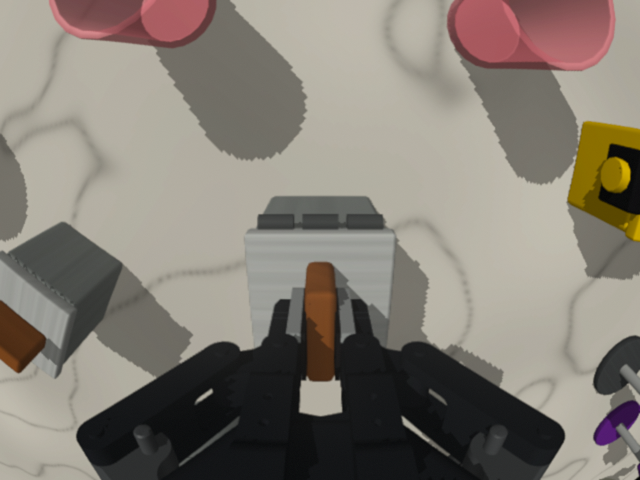

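Call:
servo_tool(
  offset=[
    [0, 0, -4],
    [0, 0, -14],
    [0, 0, -30],
    [0, 0, -48],
    [0, 0, -64],
    [0, 0, -72],
    [0, 0, -72],
  ],
  dr=[
    [0, 0, 0],
    [0, 0, 0],
    [0, 0, 0],
    [0, 0, 0],
    [0, 0, 0],
    [0, 0, 0],
    [0, 0, 0],
  ],
  hand=[255, 255, 255, 255, 255, 255, 255],
)

```text
t: 2.87
eef_pos: [0.6546, 0.1693, 0.1596]
tcp_rot: [2.937, 1.114, 0.006]
wrist_force: [-0.6, 0.1, -3.1]
width: 0.0106
```

```bash
python3 g.py 4 side; python3 - <<'E'
from bench import robot
import numpy as np
from scipy.spatial.transform import Rotation as R
s=robot.state();r=R.from_rotvec(s['tcp_rot']).as_matrix()
print(r.T@(np.array([.566,-.168,.157])-s['eef_pos'])*1000)
E
```

```text
2.9167 [0.65375783 0.16904153 0.15803891] psi -48.47587028428203 z [ 1.3e-03  4.0e-04 -1.0e+00] 0.010903684825917545 [-0.50246143 -0.19642787 -2.34375385] q [-0.38551088  0.53069126  0.10116081  1.61449166 -0.06085881  0.9981124
 -1.11131378]
[-289.14020883  194.15671577    0.78634056]
```

View pics/side4.png

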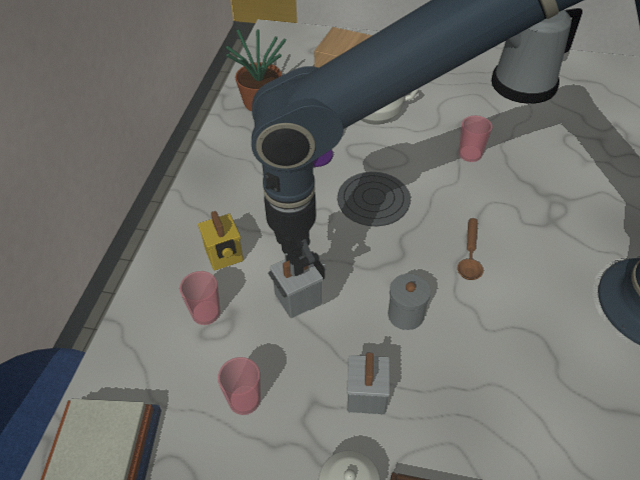

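Call:
servo_tool(
  offset=[
    [-12, 8, 0],
    [-41, 27, 0],
    [-73, 49, 0],
    [-105, 70, 0],
    [-137, 92, 0],
    [-169, 113, 0],
    [-201, 135, 0],
    [-232, 156, 0],
    [-264, 177, 0],
    [-289, 194, 1],
  ],
  dr=[
    [0, 0, -0.05],
    [0, 0, -0.13],
    [0, 0, -0.23],
    [0, 0, -0.33],
    [0, 0, -0.43],
    [0, 0, -0.53],
    [0, 0, -0.63],
    [0, 0, -0.73],
    [0, 0, -0.83],
    [0, 0, -0.93],
  ],
  hand=[255, 255, 255, 255, 255, 255, 255, 255, 255, 255],
)

```text
t: 3.75
eef_pos: [0.5634, -0.1712, 0.155]
tcp_rot: [-2.122, -2.314, 0.004]
wrist_force: [0.2, -1.5, -3.2]
width: 0.0108
```

```bash
python3 g.py 5
```

```text
3.75 [ 0.56341735 -0.17119441  0.15501616] psi 4.9469318704625165 z [-2.9e-03 -7.0e-04 -1.0e+00] 0.010756797842545636 [ 0.1845185  -1.51764017 -3.17473539] q [ 0.25711829  0.40750905 -0.04484926  1.82111541  0.02405047  0.91619618
  0.28758341]
```

Call:
servo_tool(
  offset=[
    [0, 0, 0],
    [0, 0, 0],
    [0, 0, 0],
    [0, 0, 0],
    [0, 0, 0],
    [0, 0, 0],
    [0, 0, 0],
    [0, 0, 0],
    [0, 0, 0],
    [0, 0, 0],
  ],
  dr=[
    [0, 0, -0.08],
    [0, 0, -0.18],
    [0, 0, -0.28],
    [0, 0, -0.38],
    [0, 0, -0.48],
    [0, 0, -0.58],
    [0, 0, -0.68],
    [0, 0, -0.78],
    [0, 0, -0.88],
    [0, 0, -0.98],
  ],
  hand=[255, 255, 255, 255, 255, 255, 255, 255, 255, 255],
)

```text
t: 4.58
eef_pos: [0.5646, -0.1676, 0.1547]
tcp_rot: [-0.779, -3.04, -0.0]
wrist_force: [0.4, 0.1, -3.2]
width: 0.0104
```

Call:
servo_tool(
  offset=[
    [0, 0, 0],
    [0, 0, 0],
    [0, 0, 0],
    [0, 0, 0],
    [0, 0, 0],
    [0, 0, 0],
    [0, 0, 0],
    [0, 0, 0],
    [0, 0, 0],
  ],
  dr=[
    [0, 0, -0.1],
    [0, 0, -0.2],
    [0, 0, -0.3],
    [0, 0, -0.4],
    [0, 0, -0.47],
    [0, 0, -0.507],
    [0, 0, -0.507],
    [0, 0, -0.507],
    [0, 0, -0.507],
  ],
  hand=[255, 255, 255, 255, 255, 255, 255, 255, 255],
)

```text
t: 5.33
eef_pos: [0.5652, -0.1678, 0.1556]
tcp_rot: [-0.001, -3.14, -0.001]
wrist_force: [-0.3, 0.5, -2.8]
width: 0.0111
```

```bash
python3 g.py 6 scene side wrist
```

```text
5.4833 [ 0.56560676 -0.16769848  0.15607707] psi 89.99494206614071 z [-4.e-04  1.e-04 -1.e+00] 0.010588640072420089 [ 0.33840631 -0.03542121 -2.32086292] q [ 0.50252745  0.43500919 -0.37543059  1.80380857  0.19263178  0.93907729
  1.61522231]
```

View pics/scene6.png

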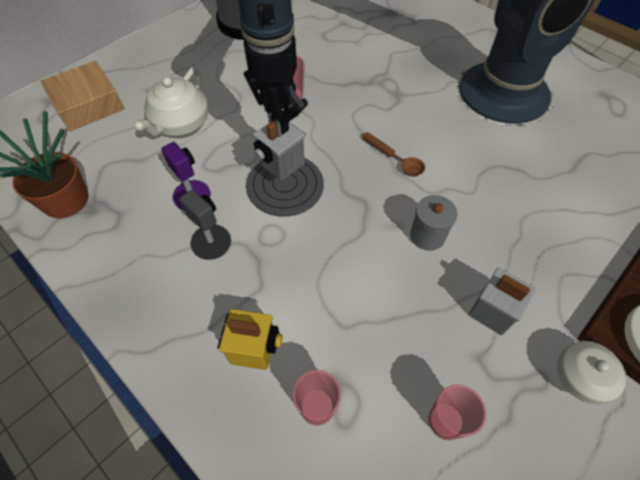

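View pics/wrist6.png

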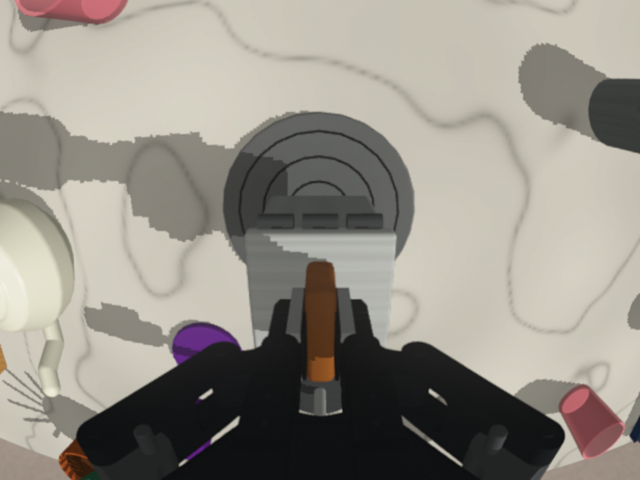

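View pics/side6.png

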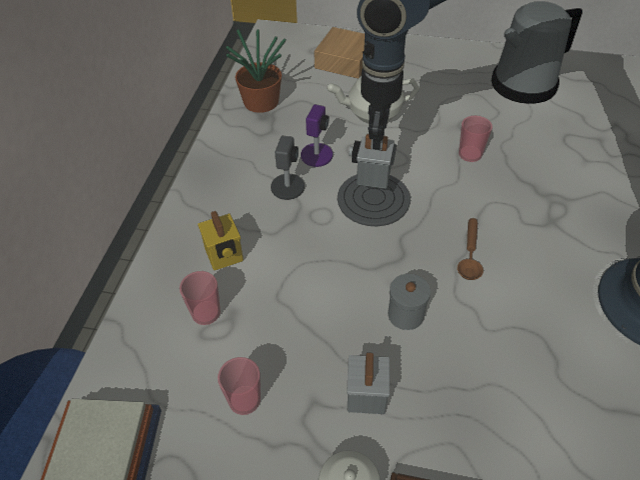

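```bash
cat > m.py <<'E'
from h import *
import sys
t=sys.argv[1]
B={"scene":(250,115,315,185),"side":(345,130,400,192)}
for n in ("scene","side"):
    try:p,W=cloud(n+t+".npz")
    except Exception: continue
    a,b,c,e=B[n];w=W[b:e,a:c].reshape(-1,3);w=w[~np.isnan(w).any(1)]
    dz=float(sys.argv[2]) # underside z
    q=w[(w[:,2]>dz+.074)&(w[:,2]<dz+.086)&(abs(w[:,0]-.566)<.06)&(abs(w[:,1]+.168)<.06)]
    # lid plane
    A=np.c_[q[:,:2]-q[:,:2].mean(0),np.ones(len(q))];s=np.linalg.lstsq(A,q[:,2],rcond=None)[0]
    r=cv2.minAreaRect((q[:,:2]*1000).astype(np.float32));print(n,len(q),"rect",np.round(r[0],1),np.round(r[1],1),round(r[2],2),"tilt deg",np.degrees(s[:2]).round(2),"z",s[2].round(4))
E
python3 m.py 6 0.07
python3 - <<'E'
from h import *
from scipy.optimize import least_squares
# trivet from side6 & wrist6
z=np.load("side6.npz");E=z['extrinsics'];R=E[:3,:3];C=-R.T@E[:3,3]
p=z['p'];W=cloud("side6.npz")[1]
w=W[130:172,272:302].reshape(-1,3);q=w[(w[:,2]>.085)&(w[:,2]<.145)];print("cam side",q.min(0),q.max(0))
cv2.imwrite("pics/s6c.png",cv2.resize(p[95:235,260:430],None,fx=4.5,fy=4.2,interpolation=cv2.INTER_CUBIC)[:,:,::-1])
E
```

```text
scene 850 rect [ 575.  -167.8] [67.9 80.2] 89.85 tilt deg [-0.53 -0.88] z 0.1479
side 720 rect [ 574.6 -167. ] [71.5 91.9] 89.92 tilt deg [ 0.54 -0.38] z 0.1507
cam side [ 0.73036757 -0.19684885  0.08539626] [ 0.77418714 -0.13606617  0.13682962]
```

View pics/s6c.png

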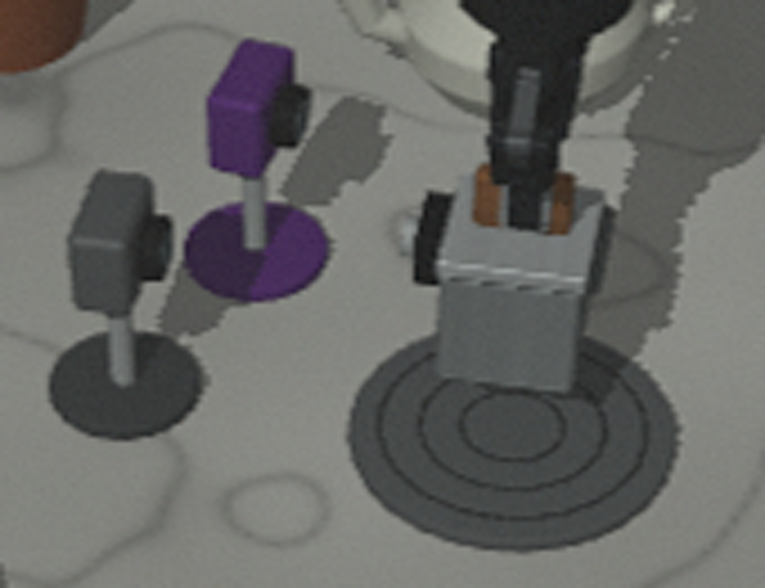

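The side crop shows the latch at (405,235) facing the grey camera's lens at (155,250). The tin's yaw is within 0.2° and it is level to about 1°, with its underside roughly 59 mm above the trivet. I'll hold this view.

Call:
servo_tool(
  offset=[
    [0, 0, 0],
    [0, 0, 0],
    [0, 0, 0],
    [0, 0, 0],
    [0, 0, 0],
    [0, 0, 0],
    [0, 0, 0],
    [0, 0, 0],
    [0, 0, 0],
    [0, 0, 0],
  ],
  dr=[
    [0, 0, 0],
    [0, 0, 0],
    [0, 0, 0],
    [0, 0, 0],
    [0, 0, 0],
    [0, 0, 0],
    [0, 0, 0],
    [0, 0, 0],
    [0, 0, 0],
    [0, 0, 0],
  ],
  hand=[255, 255, 255, 255, 255, 255, 255, 255, 255, 255],
)

```text
t: 6.32
eef_pos: [0.5658, -0.1678, 0.1563]
tcp_rot: [-0.0, 3.142, 0.0]
wrist_force: [0.2, -0.4, -2.1]
width: 0.0107
```

Call:
servo_tool(
  offset=[
    [0, 0, 0],
    [0, 0, 0],
    [0, 0, 0],
    [0, 0, 0],
    [0, 0, 0],
    [0, 0, 0],
    [0, 0, 0],
    [0, 0, 0],
    [0, 0, 0],
    [0, 0, 0],
  ],
  dr=[
    [0, 0, 0],
    [0, 0, 0],
    [0, 0, 0],
    [0, 0, 0],
    [0, 0, 0],
    [0, 0, 0],
    [0, 0, 0],
    [0, 0, 0],
    [0, 0, 0],
    [0, 0, 0],
  ],
  hand=[255, 255, 255, 255, 255, 255, 255, 255, 255, 255],
)

```text
t: 7.15
eef_pos: [0.5658, -0.1678, 0.1563]
tcp_rot: [-0.0, 3.142, 0.0]
wrist_force: [-0.1, -0.9, -2.3]
width: 0.0107
```

Call:
servo_tool(
  offset=[
    [0, 0, 0],
    [0, 0, 0],
    [0, 0, 0],
    [0, 0, 0],
    [0, 0, 0],
    [0, 0, 0],
    [0, 0, 0],
    [0, 0, 0],
    [0, 0, 0],
    [0, 0, 0],
  ],
  dr=[
    [0, 0, 0.05],
    [0, 0, 0.13],
    [0, 0, 0.23],
    [0, 0, 0.33],
    [0, 0, 0.43],
    [0, 0, 0.53],
    [0, 0, 0.63],
    [0, 0, 0.73],
    [0, 0, 0.83],
    [0, 0, 0.93],
  ],
  hand=[255, 255, 255, 255, 255, 255, 255, 255, 255, 255],
)

```text
t: 7.98
eef_pos: [0.5658, -0.1677, 0.1563]
tcp_rot: [1.415, 2.805, 0.0]
wrist_force: [0.7, 0.5, -3.3]
width: 0.011
```

Call:
servo_tool(
  offset=[
    [0, 0, 0],
    [0, 0, 0],
    [0, 0, 0],
    [0, 0, 0],
    [0, 0, 0],
    [0, 0, 0],
    [0, 0, 0],
    [0, 0, 0],
    [0, 0, 0],
    [0, 0, 0],
  ],
  dr=[
    [0, 0, 0.1],
    [0, 0, 0.2],
    [0, 0, 0.3],
    [0, 0, 0.4],
    [0, 0, 0.5],
    [0, 0, 0.57],
    [0, 0, 0.62],
    [0, 0, 0.641],
    [0, 0, 0.641],
    [0, 0, 0.641],
  ],
  hand=[255, 255, 255, 255, 255, 255, 255, 255, 255, 255],
)

```text
t: 8.82
eef_pos: [0.5658, -0.1676, 0.1563]
tcp_rot: [2.22, 2.223, 0.0]
wrist_force: [0.1, -0.5, -2.5]
width: 0.0108
```

```bash
python3 g.py 7 scene side; python3 m.py 7 0.07
```

```text
8.9167 [ 0.56580097 -0.1678048   0.15632904] psi 0.04051687967746467 z [ 1.e-04  1.e-04 -1.e+00] 0.010872855247831232 [-0.0145313  -0.10650355 -2.38121105] q [ 0.23795556  0.40619223 -0.02741024  1.81964086  0.01350518  0.91582507
  0.20525623]
scene 801 rect [ 567.2 -174.7] [82.  67.6] 89.35 tilt deg [-0.46 -0.19] z 0.1486
side 651 rect [ 565.9 -169.7] [84.7 67.1] 89.99 tilt deg [ 0.33 -3.2 ] z 0.1512
```

View pics/side7.png

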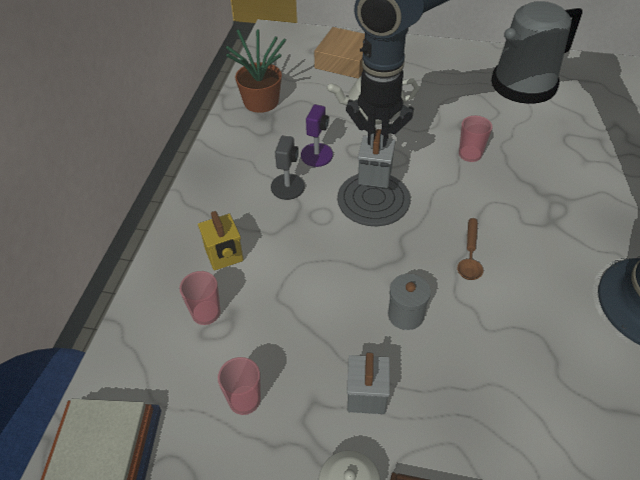

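The hinge knuckles at (377,165) face +y, so a plain side faces the lens squarely. I'll hold this view, then turn to the hinge side.

Call:
servo_tool(
  offset=[
    [0, 0, 0],
    [0, 0, 0],
    [0, 0, 0],
    [0, 0, 0],
    [0, 0, 0],
    [0, 0, 0],
    [0, 0, 0],
    [0, 0, 0],
    [0, 0, 0],
    [0, 0, 0],
  ],
  dr=[
    [0, 0, 0],
    [0, 0, 0],
    [0, 0, 0],
    [0, 0, 0],
    [0, 0, 0],
    [0, 0, 0],
    [0, 0, 0],
    [0, 0, 0],
    [0, 0, 0],
    [0, 0, 0],
  ],
  hand=[255, 255, 255, 255, 255, 255, 255, 255, 255, 255],
)

```text
t: 9.75
eef_pos: [0.5658, -0.1678, 0.1563]
tcp_rot: [-2.221, -2.222, -0.0]
wrist_force: [0.2, 0.5, -2.5]
width: 0.0104
```

Call:
servo_tool(
  offset=[
    [0, 0, 0],
    [0, 0, 0],
    [0, 0, 0],
    [0, 0, 0],
    [0, 0, 0],
    [0, 0, 0],
    [0, 0, 0],
    [0, 0, 0],
    [0, 0, 0],
    [0, 0, 0],
  ],
  dr=[
    [0, 0, 0],
    [0, 0, 0],
    [0, 0, 0],
    [0, 0, 0],
    [0, 0, 0],
    [0, 0, 0],
    [0, 0, 0],
    [0, 0, 0],
    [0, 0, 0],
    [0, 0, 0],
  ],
  hand=[255, 255, 255, 255, 255, 255, 255, 255, 255, 255],
)

```text
t: 10.58
eef_pos: [0.5658, -0.1678, 0.1563]
tcp_rot: [-2.221, -2.221, -0.0]
wrist_force: [1.4, 0.1, -1.7]
width: 0.0106
```

Call:
servo_tool(
  offset=[
    [0, 0, 0],
    [0, 0, 0],
    [0, 0, 0],
    [0, 0, 0],
    [0, 0, 0],
    [0, 0, 0],
    [0, 0, 0],
    [0, 0, 0],
    [0, 0, 0],
    [0, 0, 0],
  ],
  dr=[
    [0, 0, 0.05],
    [0, 0, 0.13],
    [0, 0, 0.23],
    [0, 0, 0.33],
    [0, 0, 0.43],
    [0, 0, 0.53],
    [0, 0, 0.63],
    [0, 0, 0.73],
    [0, 0, 0.83],
    [0, 0, 0.93],
  ],
  hand=[255, 255, 255, 255, 255, 255, 255, 255, 255, 255],
)

```text
t: 11.42
eef_pos: [0.5658, -0.1677, 0.1563]
tcp_rot: [-2.984, -0.982, -0.0]
wrist_force: [-0.6, 0.4, -2.4]
width: 0.0106
```

Call:
servo_tool(
  offset=[
    [0, 0, 0],
    [0, 0, 0],
    [0, 0, 0],
    [0, 0, 0],
    [0, 0, 0],
    [0, 0, 0],
    [0, 0, 0],
    [0, 0, 0],
    [0, 0, 0],
    [0, 0, 0],
  ],
  dr=[
    [0, 0, 0.1],
    [0, 0, 0.2],
    [0, 0, 0.3],
    [0, 0, 0.4],
    [0, 0, 0.5],
    [0, 0, 0.57],
    [0, 0, 0.62],
    [0, 0, 0.641],
    [0, 0, 0.641],
    [0, 0, 0.641],
  ],
  hand=[255, 255, 255, 255, 255, 255, 255, 255, 255, 255],
)

```text
t: 12.25
eef_pos: [0.5658, -0.1676, 0.1563]
tcp_rot: [-3.141, -0.002, -0.0]
wrist_force: [0.1, -0.1, -1.9]
width: 0.0108
```

```bash
python3 g.py 8 scene side; python3 m.py 8 0.07; python3 -c "
import cv2
p=cv2.imread('pics/side8.png');cv2.imwrite('pics/s8c.png',cv2.resize(p[95:235,260:430],None,fx=4.5,fy=4.2,interpolation=cv2.INTER_CUBIC))"
```

```text
12.35 [ 0.56584369 -0.16772683  0.15635249] psi -89.96721870051735 z [ 2.e-04  2.e-04 -1.e+00] 0.010607673627092048 [-0.21974361  0.13492666 -1.51430468] q [-0.03265665  0.41599218  0.32737825  1.83597269 -0.16483681  0.91588722
 -1.20073944]
scene 826 rect [ 560.8 -166.4] [68.8 83.6] 88.87 tilt deg [-0.16 -0.18] z 0.1486
side 682 rect [ 560.7 -166.2] [70.5 85.7] 87.9 tilt deg [-0.81 -1.11] z 0.1513
```

View pics/s8c.png

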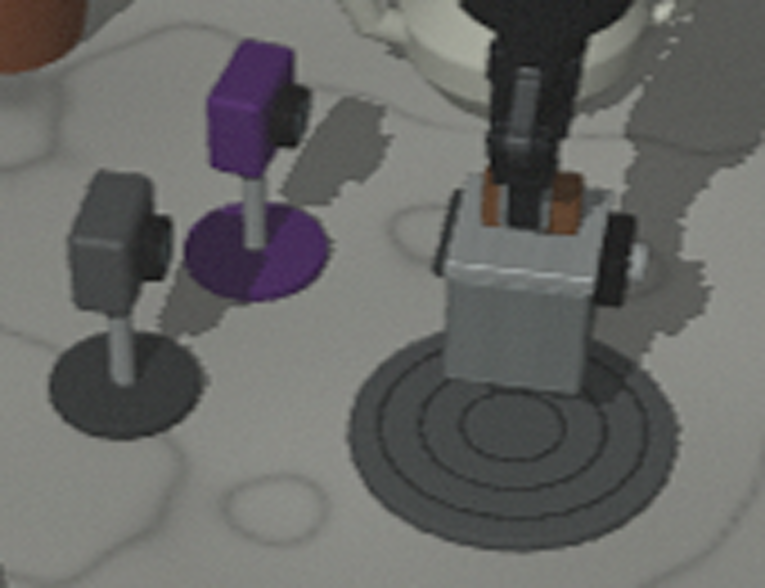

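The hinge side at (450,235) faces the lens and the latch is away at (625,260). I'll hold this view, then lower.

Call:
servo_tool(
  offset=[
    [0, 0, 0],
    [0, 0, 0],
    [0, 0, 0],
    [0, 0, 0],
    [0, 0, 0],
    [0, 0, 0],
    [0, 0, 0],
    [0, 0, 0],
    [0, 0, 0],
    [0, 0, 0],
  ],
  dr=[
    [0, 0, 0],
    [0, 0, 0],
    [0, 0, 0],
    [0, 0, 0],
    [0, 0, 0],
    [0, 0, 0],
    [0, 0, 0],
    [0, 0, 0],
    [0, 0, 0],
    [0, 0, 0],
  ],
  hand=[255, 255, 255, 255, 255, 255, 255, 255, 255, 255],
)

```text
t: 13.18
eef_pos: [0.5658, -0.1678, 0.1563]
tcp_rot: [3.142, -0.0, 0.0]
wrist_force: [-0.8, -0.1, -2.8]
width: 0.0108
```

Call:
servo_tool(
  offset=[
    [0, 0, 0],
    [0, 0, 0],
    [0, 0, 0],
    [0, 0, 0],
    [0, 0, 0],
    [0, 0, 0],
    [0, 0, 0],
    [0, 0, 0],
    [0, 0, 0],
    [0, 0, 0],
  ],
  dr=[
    [0, 0, 0],
    [0, 0, 0],
    [0, 0, 0],
    [0, 0, 0],
    [0, 0, 0],
    [0, 0, 0],
    [0, 0, 0],
    [0, 0, 0],
    [0, 0, 0],
    [0, 0, 0],
  ],
  hand=[255, 255, 255, 255, 255, 255, 255, 255, 255, 255],
)

```text
t: 14.02
eef_pos: [0.5658, -0.1678, 0.1563]
tcp_rot: [-3.142, 0.0, -0.0]
wrist_force: [0.2, 0.0, -2.8]
width: 0.0108
```

Call:
servo_tool(
  offset=[
    [0, 1, 8],
    [0, 1, 18],
    [0, 1, 28],
    [0, 1, 37],
    [0, 1, 45],
    [0, 1, 50],
    [0, 1, 54],
    [0, 1, 55],
    [0, 1, 55],
    [0, 1, 55],
  ],
  dr=[
    [0, 0, 0],
    [0, 0, 0],
    [0, 0, 0],
    [0, 0, 0],
    [0, 0, 0],
    [0, 0, 0],
    [0, 0, 0],
    [0, 0, 0],
    [0, 0, 0],
    [0, 0, 0],
  ],
  hand=[255, 255, 255, 255, 255, 255, 255, 255, 255, 255],
)

```text
t: 14.85
eef_pos: [0.5661, -0.1689, 0.1016]
tcp_rot: [3.141, -0.0, 0.001]
wrist_force: [-0.2, 0.1, -2.1]
width: 0.0107
```

```bash
python3 g.py 9
```

```text
14.85 [ 0.56610487 -0.16890837  0.10163426] psi -90.01421172715426 z [ 8.e-04 -1.e-04 -1.e+00] 0.010657992396276243 [-0.15454103  0.10539379 -2.07937049] q [-0.01234052  0.48514626  0.30690398  1.8774258  -0.19638795  0.80739522
 -1.17347207]
```

Call:
servo_tool(
  offset=[
    [0, 0, 1],
    [0, 0, 2],
    [0, 0, 3],
    [0, 0, 4],
    [0, 0, 4],
    [0, 0, 4],
  ],
  dr=[
    [0, 0, 0],
    [0, 0, 0],
    [0, 0, 0],
    [0, 0, 0],
    [0, 0, 0],
    [0, 0, 0],
  ],
  hand=[255, 255, 255, 255, 255, 255],
)

```text
t: 15.35
eef_pos: [0.5658, -0.1688, 0.0973]
tcp_rot: [-3.142, 0.0, -0.0]
wrist_force: [0.0, -0.0, -2.2]
width: 0.0106
```

Call:
servo_tool(
  offset=[
    [0, 0, 0.5],
    [0, 0, 1],
    [0, 0, 1],
    [0, 0, 1],
    [0, 0, 1],
  ],
  dr=[
    [0, 0, 0],
    [0, 0, 0],
    [0, 0, 0],
    [0, 0, 0],
    [0, 0, 0],
  ],
  hand=[255, 255, 255, 255, 255],
)

```text
t: 15.77
eef_pos: [0.5659, -0.1688, 0.0968]
tcp_rot: [-3.141, 0.0, -0.001]
wrist_force: [-1.2, 0.7, 3.2]
width: 0.0107
```

Call:
servo_tool(
  offset=[
    [0, 0, 0.2],
    [0, 0, 0.2],
    [0, 0, 0.2],
  ],
  dr=[
    [0, 0, 0],
    [0, 0, 0],
    [0, 0, 0],
  ],
  hand=[255, 255, 255],
)

```text
t: 16.02
eef_pos: [0.566, -0.1687, 0.0968]
tcp_rot: [-3.141, 0.0, -0.001]
wrist_force: [-2.7, 1.6, 6.0]
width: 0.0106
```

```bash
python3 g.py 10 scene side; python3 m.py 10 0.01; python3 -c "
import cv2,numpy as np
p=cv2.imread('pics/side10.png');q=cv2.imread('pics/scene10.png')
a=cv2.resize(p[115:235,315:435],None,fx=3.3,fy=4,interpolation=cv2.INTER_CUBIC);b=cv2.resize(q[100:220,225:345],None,fx=3.3,fy=4,interpolation=cv2.INTER_CUBIC)
cv2.imwrite('pics/c10.png',np.hstack([a,b]))"
```

```text
16.1167 [ 0.56595691 -0.1687262   0.09676053] psi -90.01047285034139 z [ 5.e-04  3.e-04 -1.e+00] 0.010360370159831258 [-2.67133461  1.98595007  4.87001914] q [-0.01044952  0.49151477  0.30454563  1.88081764 -0.19949464  0.79817282
 -1.1709596 ]
scene 753 rect [ 558.4 -168.1] [68.2 90.5] 89.63 tilt deg [-0.24 -0.34] z 0.089
side 656 rect [ 559.4 -166.2] [88.7 71.8] 4.32 tilt deg [-0.51 -0.74] z 0.0917
```

View pics/c10.png

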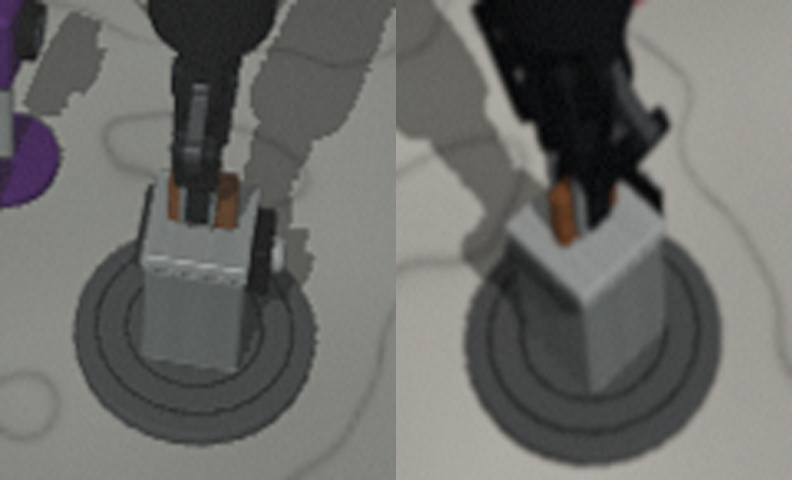

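The tin stands level and centred on the trivet, the lid top is about 90 mm up, and the contact force is confirmed. Releasing, then a straight retreat upward.

Call:
servo_tool(
  offset=[
    [0, 0, 0],
    [0, 0, 0],
    [0, 0, 0],
    [0, 0, 0],
    [0, 0, 0],
    [0, 0, 0],
    [0, 0, 0],
    [0, 0, 0],
  ],
  dr=[
    [0, 0, 0],
    [0, 0, 0],
    [0, 0, 0],
    [0, 0, 0],
    [0, 0, 0],
    [0, 0, 0],
    [0, 0, 0],
    [0, 0, 0],
  ],
  hand=[220, 200, 180, 150, 110, 110, 110, 110],
)

```text
t: 16.78
eef_pos: [0.5658, -0.1688, 0.096]
tcp_rot: [3.142, -0.0, -0.0]
wrist_force: [0.1, 0.7, 0.7]
width: 0.0485
```

Call:
servo_tool(
  offset=[
    [0, 0, -5],
    [0, 0, -20],
    [0, 0, -45],
    [0, 0, -75],
    [0, 0, -100],
    [0, 0, -120],
    [0, 0, -130],
    [0, 0, -130],
    [0, 0, -130],
  ],
  dr=[
    [0, 0, 0],
    [0, 0, 0],
    [0, 0, 0],
    [0, 0, 0],
    [0, 0, 0],
    [0, 0, 0],
    [0, 0, 0],
    [0, 0, 0],
    [0, 0, 0],
  ],
  hand=[110, 110, 110, 110, 110, 110, 110, 110, 110],
)

```text
t: 17.53
eef_pos: [0.5656, -0.1686, 0.2259]
tcp_rot: [-3.141, 0.0, 0.0]
wrist_force: [0.2, -0.3, 0.2]
width: 0.0486
```

```bash
python3 g.py 11 scene side; python3 m.py 11 0.01
```

```text
17.6333 [ 0.56483349 -0.16840993  0.22449023] psi -90.00494155530706 z [-2.8e-03  6.0e-04 -1.0e+00] 0.04865909505790709 [-0.15141191 -0.31151185  0.64325196] q [-0.05109051  0.3439197   0.3478528   1.76678904 -0.13219365  1.05669635
 -1.22738278]
scene 814 rect [ 560.2 -168. ] [87.7 68.1] 0.45 tilt deg [-0.13 -0.42] z 0.089
side 662 rect [ 558.9 -167.4] [70.4 89.3] 89.49 tilt deg [-0.49 -0.98] z 0.0914
```

View pics/side11.png

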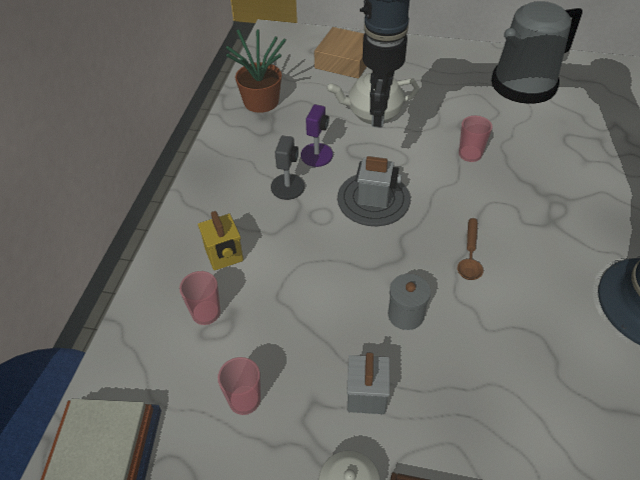

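View pics/scene11.png

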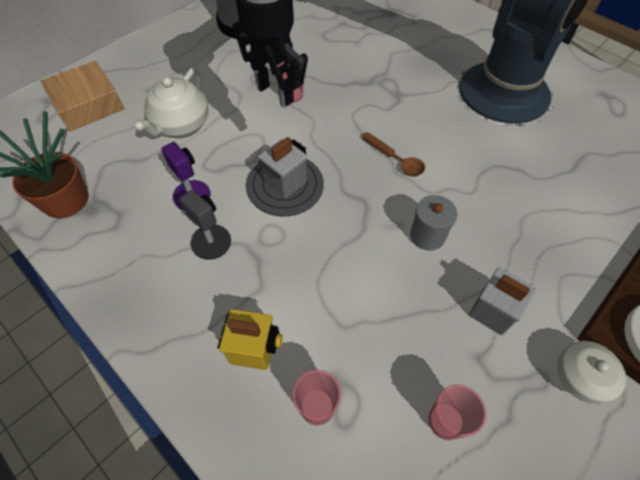

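The tin stands upright in the middle of the trivet at side (375,185) and scene (285,170). The plain tin is still at scene (503,300), and the gripper is well clear above. Handing in.

```bash
python3 -c "
from bench import robot
print(robot.finish_job())"
```

```text
the job is handed in; nothing more can be done
None
```

I picked up the latched tin by its bar handle and held it level about 59 mm above the middle of the trivet. I showed the camera its latch side, then a plain side, then its hinge side, holding each still for over 1.5 s. I then set it down on the trivet, let go only after feeling contact, and handed the job in at about 17.6 s. No verdict was reported.

- **Facing the lens:** The gripper's own yaw reading was within 0.05° each time. The camera measurements of the tin itself agreed to about 1°, except for the side camera on the hinge view, which read about 2° off.
- **Final position:** The tin stands upright in the middle of the trivet. The last height readings put its lid within about 1.5 mm of where it should be, and level to about 1°. It is centred to within about 2–3 mm, which is also roughly how closely my estimates of the trivet's centre agreed.
- **Forces:** The measured wrist force peaked at about 7 N, well under the limits.
- **Everything else:** The plain tin, the yellow tin and the purple camera were not touched. The gripper was clear above the tin at hand-in.
- **Reading I set aside:** One side-camera fit during the plain-side view gave a 3.2° tilt. I put this down to the hinge knuckles being included in the fit, because the scene camera read under 0.5°.

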